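# Fill the rocking ball carrier under the imager

## Robot

A 6-joint arm with a two-finger parallel gripper is mounted at the origin on the work surface. World frame = base frame: x ahead of the robot, y to its left, z up, the work surface at z = 0. Lengths are in mm, angles in rad, forces in N, time in s.
With the tool pointing down it reaches from about 400 to 925 mm from the base axis. Payload 12.5 kg.
Tool frame: the origin (TCP) lies at the very end of the fingers, on their centre line; the grasp point (between the pads) lies 19 mm behind it; z points along the fingers, x is the direction in which the jaws open and shut, and the axes are right-handed (so a half turn about z gives the same grasp; the last joint's range is limited). The gripper opens to 95 mm and grips with 3 to 60 N. Pads are 20 mm wide; open, the fingers measure 119 mm over their backs; the gripper's body (75 mm by 180 mm) begins 59 mm behind the grasp point.
Start: joints at [-0.106, 0.491, 1.559, -0, 1.092, -0.106], TCP at [625.017, 0.021, 214.661] pointing down, gripper open.
Joint ranges: [-3.1, 3.1], [-0.84, 2.19], [0.05, 2.79], [-1.13, 4.28], [0.06, 2.93], [-2.69, 2.69]. Speed limits (rad/s): [2.22, 2.22, 2.79, 3.14, 3.14, 3.14].

## Interface

Orientations are given as [roll, pitch, yaw] about the fixed x, y, z axes, in that order (R = Rz(yaw) Ry(pitch) Rx(roll)).
In Python, from cell import state, viewer, ticket, look_for, regions_of gives the robot as it stands.
- The arm moves only by the shell command python3 -m inch 'ROWS'. ROWS is JSON, a list of rows, each a list of 7 numbers: the turn, a rotation vector about the world's x, y, z in degrees, then the shift along the world's x, y, z in mm, then the opening, from -1 (shut) to 1 (fully open). In form: [[rx, ry, rz, tx, ty, tz, hand], ...]. A call has 1 to 10 rows; each row shifts and turns the commanded pose from where the row before left it; what a row does not reach is not made up. A row lasts 1/10 s, in which the tool goes at most 50 mm and 8.59 degrees, less where a joint would pass 70% of its speed; a pose out of reach is approached as far as the arm can. A call with a gripper value outside its range is refused whole. The fingers move at their own pace and stop on an object; the grip force is fixed at half the most. Time passes only in rows, so rows that do not move let the fingers close. It gives the time, the measured TCP pose, the force and the opening at its end, in the units of the state.
- state(): the state, without advancing time (a new reading comes with each control period).
- viewer.read_camera(name): name is "scene" or "side" or "wrist"; returns a dict with "color" (400x640x3 uint8, red, green, blue), "depth" (400x640 float32, mm along the optical axis (not along the pixel's ray), 0 where there is no reading), "fx", "fy", "cx", "cy" (pixels), "dist_coeffs" ([k1, k2, p1, p2, k3] as OpenCV has them; the pictures are not rectified), "position" and "orientation" of the camera in the world. Camera axes: x right, y down, z forward; pixel columns grow to the right and rows downward; lengths in mm; the calibration is good to about 2 mm. A picture is of the moment at which its call begins.
- ticket.job_done(): hands the job in, once; it reports no verdict.
Trained networks look in the newest picture that a camera, given by its name, has taken for a name from the list of things; names that differ only in an ending like _2 or _b are one class to them, and where a whole thing is asked for, a point or a joint stands for the part that bears it (a point fixed in the world has none). Each returns a list of dicts, best first, with "score" (0 to 1); they miss things now and then, are a little off and sometimes report something else, mostly with a low value. They report only what shows in the picture. A call takes as long as a camera call. They do not tell look-alikes from the thing itself.
- look_for(name, camera): "box" ([left, top, right, bottom] as shares, 0 to 1, of the picture: columns of its width, rows of its height, round what is visible of it).
- regions_of(name, camera): "pixels" (400x640 bool, what is visible of it) and "box" ([left, top, right, bottom] as shares, 0 to 1, of the picture: columns of its width, rows of its height, round what is visible of it).
The state is a dict: "t": time; "joints": joint angles; "qvel": joint speeds; "tau": joint torques, N m; "eef_pos": TCP position; "tcp_rot": TCP orientation; "ft_force": force on the tool from outside, world axes, zero at the start; "moment": the same for the moment, N m; "opening": opening from 0.0 (shut) to 1.0 (fully open).
Only numpy, scipy, OpenCV 4.12 (cv2) and the standard library are available. Lean on these libraries where they do the work, as an engineer would, in place of code of your own. Each camera call takes 0.05 s, during which the arm holds its last target. There are 200 camera calls.

## Task

Take the three white balls from the grey tray and set them gently, one in each well of the blue leaning carrier, reaching in at a slant under the black bar, and let go so that their weight tips the full carrier level under the imager. Leave the orange ball in its nest and do not push the other things about.

Things in the scene. Friction and masses are not known exactly. Their poses are not given: they have to be found in the camera images.
- ball_a_center (a point): white ceramic calibration ball, 60 mm diameter, about 0.15 kg; the point is its centre (axes mean nothing, it may roll). At the start it lies in one of the tray's four nests, its centre 36 mm above the work surface; which nest varies. The three white balls are alike and interchangeable
- ball_b_center (a point): white ceramic calibration ball, 60 mm diameter, about 0.15 kg; the point is its centre (axes mean nothing, it may roll). At the start it lies in one of the tray's four nests, its centre 36 mm above the work surface; which nest varies. The three white balls are alike and interchangeable
- ball_c_center (a point): white ceramic calibration ball, 60 mm diameter, about 0.15 kg; the point is its centre (axes mean nothing, it may roll). At the start it lies in one of the tray's four nests, its centre 36 mm above the work surface; which nest varies. The three white balls are alike and interchangeable
- ball_orange_center (a point): orange plastic ball, 60 mm diameter, in the fourth nest of the tray; the point is its centre. Not part of the job: it stays in its nest
- well_left (a point): left well (seen from the robot): pocket 53 mm across, 14 mm deep. The point is where a seated ball's centre lies: on the pocket's axis, 16 mm above the carrier's face. z: out of the face (at first 30 degrees from vertical, leaning to the robot); y: along the row, to the left; x: up the slope, away from the robot. Moves with the carrier. A released ball self-centres from up to about 10 mm off
- well_middle (a point): middle well (seen from the robot): pocket 53 mm across, 14 mm deep. The point is where a seated ball's centre lies: on the pocket's axis, 16 mm above the carrier's face. z: out of the face (at first 30 degrees from vertical, leaning to the robot); y: along the row, to the left; x: up the slope, away from the robot. Moves with the carrier. A released ball self-centres from up to about 10 mm off
- well_right (a point): right well (seen from the robot): pocket 53 mm across, 14 mm deep. The point is where a seated ball's centre lies: on the pocket's axis, 16 mm above the carrier's face. z: out of the face (at first 30 degrees from vertical, leaning to the robot); y: along the row, to the left; x: up the slope, away from the robot. Moves with the carrier. A released ball self-centres from up to about 10 mm off
- carrier (a joint): tipping angle of the carrier, rad: 0 = leaning 30 degrees to the robot (rest, held by a counterweight), 0.524 = level under the bar. Hinge along the row of wells, 100 mm down the slope from them. With two balls or fewer the counterweight holds it at 0 or brings it back; with all three it tips slowly to level by itself (1 to 4 s) once let go
- station: fixed imaging station; origin on the work surface under the hinge's middle (hinge 75 mm up); x away from the robot, y left along the hinge. Carries the blue carrier (90 x 285 x 20 mm, wells 95 mm apart in a row), its dark steel counterweight bar on the robot's side, white cheeks at x = -25 to 25, y = +-166 mm, 94 mm high, and black posts 22 mm wide at x = 113, y = +-182 mm
- imager_bar (a point): middle of the underside of the black imager bar that lies along the station's y above the wells: 42 mm (x) by 386 mm (y), 42 mm high, underside 244 mm above the work surface, at x = 84 to 126 mm of the station. A ball in the leaning carrier has its centre at x = 69, 156 mm up, so a gripper from straight above meets the bar: come in along the well's axis or up to 10 degrees flatter
- tray: fixed grey supply tray, 205 x 205 x 20 mm, origin at the centre of its underside, on the work surface; four round nests 53 mm across and 14 mm deep at x = +-52.5, y = +-52.5 mm (105 mm apart). A ball in a nest has its centre 16 mm above the tray's upper face
- reagent: amber bottle, 56 mm diameter, 120 mm high, bystander; origin at the centre of its underside
- beaker: glass beaker, 70 mm diameter, 80 mm high, bystander; origin at the centre of its underside
- jar: white jar with blue cap, 60 mm diameter, 70 mm high, bystander; origin at the centre of its underside
- driver: screwdriver lying on the bench near the robot, bystander
- spatula: steel spatula lying on the bench near the robot, bystander
Things that resemble listed ones, but are neither listed nor needed, are in the scene too. Leave any green, pink or purple look-alike of the part that bears ball_b_center alone.

How it is judged:
By the outcome, as a careful person would: the job done as asked, in the order asked, and still so for the second after the job is handed in, with the robot touching nothing.
It also fails if it takes over 64 s, if anything falls off the work surface, if the arm or the gripper's body presses on something with over 40 N, if the wrist force passes 120 N, or if a joint passes its speed limit or range.

## Working session

There is one attempt and no reset: what is moved stays moved. The work goes in short steps, Python scripts to look and compute and a shell command to move; the robot and the scene stay as the last step left them, time stands still between calls to the robot, and variables do not carry over. Pictures are saved under pics/ and viewed, on a budget of 10 in all, crops included, one or two more only if the job needs it, and the job is handed in when it is done.

```bash
ls; mkdir -p pics; cat > h.py <<'E'
import numpy as np, cv2
from scipy.spatial.transform import Rotation as R
from cell import state, viewer, ticket, look_for, regions_of
def cam(n):
    d=viewer.read_camera(n); return d
def save(d,f): cv2.imwrite('pics/'+f,d['color'][:,:,::-1])
def rot(d):
    o=np.array(d['orientation'],float)
    if o.shape==(3,3): return o
    return R.from_euler('xyz',o).as_matrix() if o.size==3 else R.from_quat(o).as_matrix()
def pts(d,mask):
    v,u=np.nonzero(mask&(d['depth']>0)); z=d['depth'][v,u]
    K=np.array([[d['fx'],0,d['cx']],[0,d['fy'],d['cy']],[0,0,1]])
    n=cv2.undistortPoints(np.stack([u,v],1).astype(float).reshape(-1,1,2),K,np.array(d['dist_coeffs'])).reshape(-1,2)
    P=np.c_[n*z[:,None],z]
    return P@rot(d).T+np.array(d['position'])
def sphere(P,r=30.):
    c=P.mean(0)-[0,0,15]
    from scipy.optimize import least_squares
    s=least_squares(lambda c:np.linalg.norm(P-c,axis=1)-r,c,loss='soft_l1',f_scale=1.5)
    return s.x,np.median(abs(s.fun))
E
python3 - <<'E'
from h import *
for n in('scene','side'):
    d=cam(n); save(d,n+'0.png'); print(n,d['position'],d['orientation'],d['fx'])
    for t in ('ball_a_center','ball_orange_center','tray','carrier','imager_bar','station','reagent','beaker','jar'):
        for r in regions_of(t,n)[:6]:
            m=r['pixels']; b=(np.array(r['box'])*[640,400,640,400]).round()
            P=pts(d,m)
            if len(P)<20: continue
            e=''
            if 'ball' in t: e=sphere(P); e=(e[0].round(1),e[1].round(2), d['color'][m].mean(0).round())
            print(t,round(r['score'],2),b,np.median(P,0).round(),e)
print(state())
E
```

```text
pics
scene [1236.78535119 -563.73676267 1301.69733457] [-2.48244437 -0.01594636  0.96307049] 434.22183308039934
ball_orange_center 0.75 [269. 216. 284. 237.] [ 467. -203.   54.] (array([ 454.1, -195.8,   35.4]), np.float64(1.45), array([136.,  74.,  36.]))
tray 0.63 [230. 218. 305. 284.] [ 509. -263.   19.] 
carrier 0.96 [349. 151. 407. 216.] [559. 206. 121.] 
imager_bar 0.56 [340. 114. 432. 243.] [618. 181.  76.] 
imager_bar 0.42 [348. 152. 410. 213.] [560. 198. 121.] 
station 0.92 [342. 113. 429. 246.] [619. 178.  75.] 
station 0.57 [323. 287. 341. 315.] [ 803. -202.   67.] 
reagent 0.81 [364. 260. 379. 287.] [808. -52.  77.] 
beaker 0.7 [362. 260. 378. 287.] [808. -52.  78.] 
jar 0.65 [324. 287. 340. 316.] [ 803. -201.   67.] 
jar 0.43 [267. 218. 287. 233.] [ 466. -202.   53.] 
jar 0.15 [342. 113. 429. 246.] [619. 177.  74.] 
side [  32.99565066 -610.56179786 1094.22916083] [-2.46190239e+00  3.95598634e-04 -7.21216260e-01] 378.54346412155996
ball_a_center 0.58 [359. 244. 374. 261.] [ 546. -233.   55.] (array([ 556.9, -223.4,   35. ]), np.float64(0.98), array([198., 196., 190.]))
b
[... 605 characters left out ...]
 0.66 [403. 196. 418. 222.] [ 778. -205.   51.] 
{'t': 1.0, 'joints': array([-1.05606364e-01,  4.90943516e-01,  1.55891516e+00, -1.57425252e-06,
        1.09173329e+00, -1.05591674e-01]), 'qvel': array([ 0.00061383, -0.00128893,  0.00016811, -0.0005733 ,  0.00128335,
        0.00130984]), 'tau': array([ 2.65197277e-04, -6.12484860e+01, -2.58429515e+01,  6.93722838e-02,
        4.44983225e-02, -9.47052604e-05]), 'eef_pos': array([6.25001636e+02, 1.81905371e-02, 2.14628669e+02]), 'tcp_rot': array([ 3.14159119e+00, -5.36193683e-07, -1.39641030e-05]), 'ft_force': array([-0.81186859,  0.29374704,  0.21369165]), 'moment': array([ 0.01970033, -0.05155611,  0.01833599]), 'opening': 0.99702184869159}
```

View pics/scene0.png

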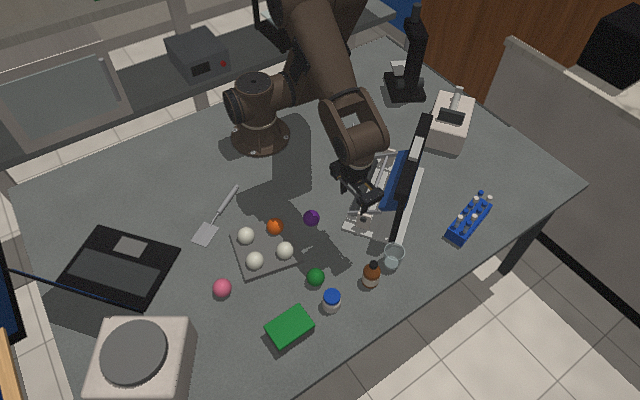

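View pics/side0.png

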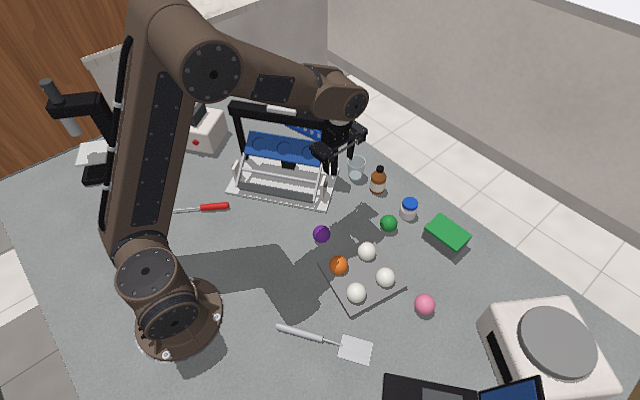

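Side view: white balls at about (367,251), (385,277) and (356,293), orange at (339,266). The look-alikes are purple (321,234), green (388,223) and pink (424,304), all off the tray. The blue carrier is at (283,148) under the black bar. I pick the three white balls in the tray and measure them together with the station.

```bash
cat > m.py <<'E'
from h import *
import sys
def whites(d,cs):
    c=d['color'].astype(int); out=[]
    for (u,v) in cs:
        yy,xx=np.mgrid[:400,:640]
        m=((xx-u)**2+(yy-v)**2<12**2)&(c.min(2)>110)&(c.max(2)-c.min(2)<45)
        P=pts(d,m); P=P[P[:,2]>27]
        out.append((sphere(P),len(P)))
    return out
if __name__=='__main__':
  A={'side':[(367,251),(385,277),(356,293)],'scene':[(246,235),(285,250),(254,260)]}
  for n in A:
    d=cam(n)
    for (s,e),k in whites(d,A[n]): print(n,s.round(1),round(float(e),2),k)
    c=d['color'].astype(int); yy,xx=np.mgrid[:400,:640]
    P=pts(d,np.ones((400,640),bool)); C=c[d['depth']>0]
    reg=(P[:,0]>450)&(P[:,0]<850)&(P[:,1]>-40)&(P[:,1]<480)
    b=reg&(C[:,2]>C[:,0]+30)&(P[:,2]>60)&(P[:,2]<200)&(P[:,0]<720)
    Q=P[b]; q=Q.mean(0); 
    for _ in range(4):
        Un,S,V=np.linalg.svd(Q-Q.mean(0),full_matrices=False); nrm=V[2]*np.sign(V[2][2]); r=(Q-Q.mean(0))@nrm; Q=Q[abs(r)<5]
    print('carrier',len(Q),Q.mean(0).round(1),'n',nrm.round(3),'row',V[0].round(3),'ext',np.percentile((Q-Q.mean(0))@V[0],[0.5,99.5]).round(),np.percentile((Q-Q.mean(0))@V[1],[.5,99.5]).round(), V[1].round(2))
    for nm,z0,z1 in (('bar',276,292),('cheek',88,98)):
        s=reg&(P[:,2]>z0)&(P[:,2]<z1)
        if nm=='bar': s&=(C.max(1)<90)
        else: s&=(C.min(1)>110)
        B=P[s]
        if len(B)>10:
            rc=cv2.minAreaRect(B[:,:2].astype(np.float32)); print(nm,len(B),rc,B[:,2].mean().round(1), cv2.boxPoints(rc).round(0).tolist())
E
python3 m.py
```

```text
side [ 556.5 -223.1   35. ] 1.0 266
side [ 533.8 -325.7   35.2] 0.88 297
side [ 431.6 -302.7   35.2] 0.9 317
carrier 886 [580.9 244.8 137.1] n [-0.41  -0.279  0.868] row [ 0.528 -0.849 -0.024] ext [-134.  148.] [-46.  53.] [0.74 0.45 0.5 ]
bar 614 ((593.7547607421875, 200.8721466064453), (158.1097412109375, 456.8173828125), 7.975395202636719) 283.6 [[484.0, 416.0], [547.0, -36.0], [704.0, -14.0], [640.0, 438.0]]
cheek 58 ((551.1669311523438, 199.69053649902344), (62.740848541259766, 323.9482116699219), 27.942821502685547) 92.7 [[448.0, 328.0], [599.0, 42.0], [655.0, 71.0], [503.0, 357.0]]
scene [ 431.9 -299.1   35. ] 1.43 196
scene [ 556.7 -219.2   35.9] 1.66 201
scene [ 533.6 -321.7   35.9] 1.5 221
carrier 435 [576.8 223.5 128.4] n [-0.312 -0.217  0.925] row [ 0.598 -0.801  0.013] ext [-154.  133.] [-23.  69.] [0.74 0.56 0.38]
bar 914 ((620.5864868164062, 223.5843963623047), (181.12388610839844, 440.82830810546875), 12.375763893127441) 285.3 [[485.0, 419.0], [579.0, -11.0], [756.0, 28.0], [662.0, 458.0]]
cheek 42 ((661.01416015625, 212.78485107421875), (394.893798828125, 311.4330139160156), 5.775446891784668) 93.6 [[449.0, 348.0], [480.0, 38.0], [873.0, 78.0], [842.0, 388.0]]
```

```bash
python3 -m inch '[[0,0,-8.3,-10,0,40,1],[0,0,-8.3,-15,0,40,1],[0,0,-8.3,-20,10,35,1],[0,0,-8.3,-20,30,0,1],[0,0,-8.3,-20,40,0,1],[0,0,-8.3,-20,40,0,1],[0,0,-8.3,-20,40,0,1],[4,-6.4,0,-10,26,0,1],[4,-6.4,0,0,0,0,1],[4,-6.4,0,0,0,0,1]]'
python3 -m inch '[[4,-6.4,0,0,0,0,1],[0,0,0,0,0,0,1],[0,0,0,0,0,0,1]]'
python3 - <<'E'
from h import *
d=cam('wrist'); save(d,'w1.png'); np.savez('w1.npz',**d); s=state(); print(s['joints'].round(2),s['eef_pos'],R.from_euler('xyz',s['tcp_rot']).as_matrix().round(3),d['position'],rot(d).round(2),d['fx'])
E
```

```text
t: 2.1
eef_pos: [490.4, 185.6, 330.4]
tcp_rot: [-2.74, -0.003, -1.008]
ft_force: [0.6, 0.6, -0.1]
opening: 0.999
t: 2.4
eef_pos: [490.8, 184.4, 330.2]
tcp_rot: [-2.617, -0.002, -1.01]
ft_force: [0.7, -0.6, -0.6]
opening: 0.998
[0.12 0.06 1.96 0.35 0.67 0.91] [491.36494258 184.68956487 330.2715552 ] [[ 0.532 -0.732  0.425]
 [-0.847 -0.461  0.265]
 [ 0.002 -0.501 -0.865]] [469.57701248 169.76495409 511.80327436] [[ 0.53 -0.81  0.23]
 [-0.85 -0.51  0.14]
 [ 0.   -0.27 -0.96]] 316.35364001479815
```

View pics/w1.png

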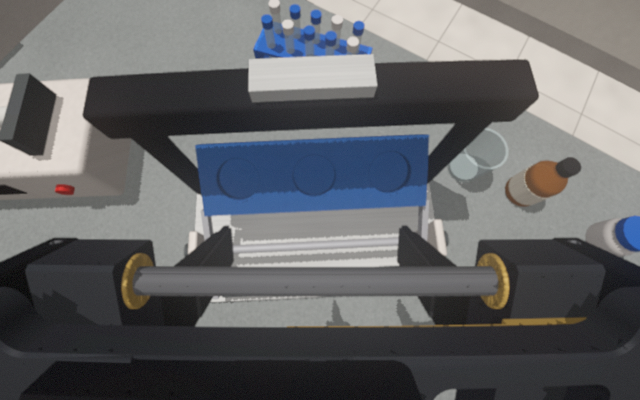

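The wrist view shows the three wells at about (240,178), (315,174) and (389,171), with the blue face at u 197–429 and v 135–213 below the bar. I fit the carrier and the bar from this depth image.

```bash
python3 - <<'E'
from h import *
d=dict(np.load('w1.npz')); c=d['color'].astype(int)
yy,xx=np.mgrid[:400,:640]
m=(c[:,:,2]>c[:,:,0]+35)&(yy>128)&(yy<220)&(xx>190)&(xx<435)
P=pts(d,m); Q=P
for _ in range(8):
    o=Q.mean(0); V=np.linalg.svd(Q-o,full_matrices=False)[2]; n=V[2]*np.sign(V[2][2]); r=(P-o)@n; Q=P[abs(r)<3]
print(len(P),len(Q),'n',n.round(3),'tilt',np.degrees(np.arccos(n[2])).round(1))
F=P[(abs((P-o)@n)<4)]
hx=-n[:2]/np.linalg.norm(n[:2])
# in-plane rectangle
e1=np.array([-hx[1],hx[0],0]); e1/=np.linalg.norm(e1); e2=np.cross(e1,n); e2*=np.sign(e2[2])
uv=np.c_[(F-o)@e1,(F-o)@e2]
rc=cv2.minAreaRect(uv.astype(np.float32)); print(rc,np.percentile(uv,[.5,99.5],axis=0).round(1))
cen=o+e1*rc[0][0]+e2*rc[0][1]; print('face centre',cen.round(1),'yaw from n',np.degrees(np.arctan2(hx[1],hx[0])).round(2),'e1',e1.round(3))
# wells (depressed points)
W=P[((P-o)@n<-6)&((P-o)@n>-20)]; w=np.c_[(W-o)@e1,(W-o)@e2]-rc[0]
for k in (-95,0,95):
    s=w[abs(w[:,0]-k)<35]; print(k,len(s),s.mean(0).round(1),np.ptp(s,axis=0).round(1))
# bar top
B=pts(d,(c.max(2)<80)&(yy>60)&(yy<140)&(xx>85)&(xx<540)); B=B[(B[:,2]>278)&(B[:,2]<294)]
rb=cv2.minAreaRect(B[:,:2].astype(np.float32)); print('bar',rb,B[:,2].mean(),cv2.boxPoints(rb).round().tolist())
E
```

```text
16347 12154 n [-0.408 -0.286  0.867] tilt 29.9
((-0.5794219970703125, -1.74871826171875), (285.29656982421875, 90.53694915771484), 0.08168303221464157) [[-141.5  -46.1]
 [ 140.6   43.2]]
face centre [585.1 243.2 142. ] yaw from n 35.03 e1 [-0.574  0.819  0.   ]
-95 1317 [-96.8  -0.9] [49.9 71.9]
0 1372 [ 0.6 -0.4] [61.8 71.7]
95 1359 [96.7 -0.3] [61.9 72.1]
bar ((607.25244140625, 258.44989013671875), (41.73744583129883, 381.15234375), 34.68760681152344) 285.016749222938 [[482.0, 403.0], [699.0, 90.0], [733.0, 114.0], [516.0, 427.0]]
```

```bash
python3 -m inch '[[-4,6.4,0,0,-20,0,1],[-4,6.4,0,0,-45,0,1],[-4,6.4,0,0,-45,0,1],[-4,6.4,0,0,-48,0,1],[0,0,2.9,0,-48,0,1],[0,0,0,0,-48,-15,1],[0,0,0,0,-48,-15,1],[0,0,0,0,-48,-20,1],[0,0,0,0,-48,-20,1],[0,0,0,0,-48,-20,1]]'
python3 -m inch '[[0,0,0,0,0,0,1],[0,0,0,0,0,0,1]]'
python3 - <<'E'
from h import *
d=cam('wrist'); save(d,'w2.png'); np.savez('w2.npz',**d); s=state(); print(s['eef_pos'],R.from_euler('xyz',s['tcp_rot']).as_matrix().round(3))
for t in ('ball_a_center','ball_orange_center'):
  for r in regions_of(t,'wrist')[:8]:
    P=pts(d,r['pixels'])
    if len(P)<50: continue
    b=(np.array(r['box'])*[640,400,640,400]).round(); e=sphere(P)
    print(t,round(r['score'],2),b,e[0].round(1),e[1].round(2),d['color'][r['pixels']].mean(0).round())
E
```

```text
t: 3.45
eef_pos: [491.2, -257.9, 241.5]
tcp_rot: [3.139, 0.0, -0.959]
ft_force: [0.5, 0.7, 1.0]
opening: 0.996
t: 3.65
eef_pos: [491.0, -256.4, 241.4]
tcp_rot: [3.139, 0.002, -0.961]
ft_force: [0.3, 0.8, 0.1]
opening: 1.003
[ 491.21580643 -255.39512311  242.10254033] [[ 0.574 -0.819 -0.002]
 [-0.819 -0.574 -0.   ]
 [-0.001  0.002 -1.   ]]
ball_a_center 0.69 [295.  87. 347. 143.] [ 554.8 -221.2   35.7] 0.32 [218. 216. 206.]
ball_orange_center 0.77 [234. 154. 281. 203.] [ 452.2 -198.6   35.7] 0.41 [213. 135.  70.]
```

View pics/w2.png

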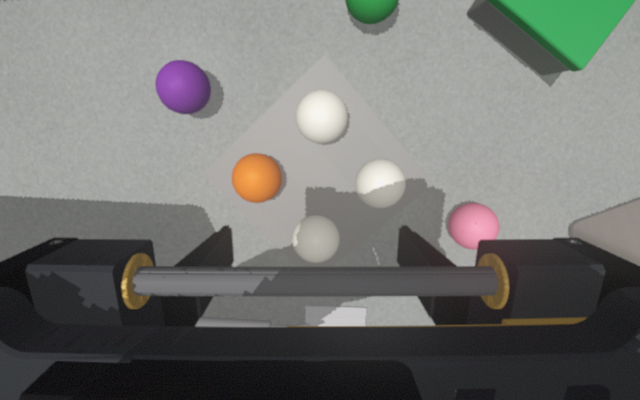

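In the wrist view, the white balls are at (322,116), (381,183) and (316,239), and orange is at (257,177). Purple (183,87), pink (474,226) and green (372,5) are clear of the tray. I take the top ball first, at (555,-221).

```bash
python3 -m inch '[[0,0,0,32,17,-20,1],[0,0,0,32,17,-45,1],[0,0,0,0,0,-45,1],[0,0,0,0,0,-45,1],[0,0,0,0,0,-35,1],[0,0,0,0,0,-18,1],[0,0,0,0,0,0,1]]'
python3 -c "
from h import *
print(state()['eef_pos'])"
```

```text
t: 4.5
eef_pos: [550.0, -221.9, 38.5]
tcp_rot: [3.14, 0.003, -0.957]
ft_force: [-0.3, 0.4, 0.7]
opening: 0.999
[ 550.01857785 -221.89632035   38.54790603]
```

```bash
python3 -m inch '[[0,0,0,4.5,0.5,-14,1],[0,0,0,0,0,0,0.3],[0,0,0,0,0,0,-1],[0,0,0,0,0,0,-1],[0,0,0,0,0,0,-1],[0,0,0,0,0,0,-1],[0,0,0,0,0,0,-1],[0,0,0,0,0,0,-1]]'
```

```text
t: 5.3
eef_pos: [554.6, -222.6, 26.6]
tcp_rot: [3.141, 0.001, -0.959]
ft_force: [-2.8, 3.5, 5.9]
opening: 0.619
```

```bash
python3 -m inch '[[0,0,0,0,0,25,-1],[0,0,0,0,0,45,-1],[0,0,0,0,0,45,-1],[0,0,0,0,0,45,-1],[0,0,0,0,0,40,-1],[0,0,0,-5,30,30,-1],[0,0,0,-10,45,30,-1],[0,0,0,-10,45,10,-1],[0,0,0,-10,48,0,-1],[0,0,0,-10,48,0,-1]]'
python3 - <<'E'
from h import *
d=cam('wrist'); np.savez('w3.npz',**d); save(d,'w3.png'); s=state(); T=R.from_euler('xyz',s['tcp_rot']).as_matrix(); print(s['eef_pos'],s['opening'],s['ft_force'])
c=d['color'].astype(int); P=pts(d,(c.min(2)>70)&(c.max(2)-c.min(2)<45)); L=(P-s['eef_pos'])@T
k=(abs(L[:,0])<27)&(abs(L[:,1])<40)&(L[:,2]>-50)&(L[:,2]<20); print(k.sum())
if k.sum()>50:
    P2=P[k]; e=sphere(P2); print(e[1],(e[0]-s['eef_pos'])@T)
E
```

```text
t: 6.3
eef_pos: [510.1, -9.6, 293.9]
tcp_rot: [-3.141, -0.001, -0.959]
ft_force: [-0.0, 0.8, -2.0]
opening: 0.619
[508.30855477  -4.09945371 293.90784506] 0.622338860710103 [-0.38036764  4.17693448 -0.43632814]
6614
0.32837876233685215 [ 6.75828447  0.57059366 -9.16309633]
```

View pics/w3.png

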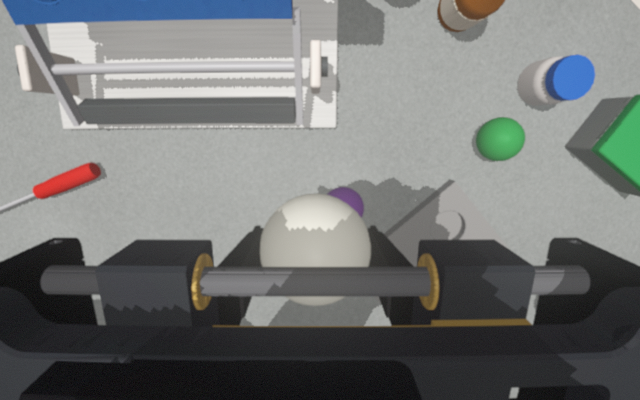

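Ball held between the pads at (315,248), about 9 mm behind the TCP. Next I move to the slanted pre-place pose for the left well.

```bash
python3 -m inch '[[0,0,0,-7,45,0,-1],[0,0,0,-7,48,0,-1],[4,-5.7,0,-7,48,0,-1],[4,-5.7,0,-7,48,0,-1],[4,-5.7,0,-7,48,0,-1],[4,-5.7,0,0,40,0,-1],[4,-5.7,0,0,7,-15,-1],[0,0,0,0,0,-10,-1],[0,0,0,0,0,0,-1]]'
cat > g.py <<'E'
from h import *
import sys
n=np.array([-.409,-.287,.866]); mid=np.array([585.1,243.2,142.])+16*n; e1=np.array([-.574,.819,0])
k={'L':95,'M':0,'R':-95}[sys.argv[1]]; off=float(sys.argv[2]); back=float(sys.argv[3])
s=state(); T=R.from_euler('xyz',s['tcp_rot']).as_matrix(); z=T[:,2]
want=np.array([[.574,0,0],[-.819,0,0],[0,0,0]]); x=np.array([.574,-.819,0]); t=np.radians(35); zz=np.array([.819*np.sin(t),.574*np.sin(t),-np.cos(t)])
D=np.c_[x,np.cross(zz,x),zz]
print('pos',s['eef_pos'].round(1),'z',z.round(3),'turn',np.degrees(R.from_matrix(D@T.T).as_rotvec()).round(1),'open',round(s['opening']*95,1),'f',s['ft_force'].round(1),'j',s['joints'].round(2))
g=mid+k*e1+off*zz
print('final',g.round(1),'dir',zz.round(3),'to back-off',(g-back*zz-s['eef_pos']).round(1),'to final',(g-s['eef_pos']).round(1))
E
python3 g.py L 9.3 100
```

```text
t: 7.25
eef_pos: [474.9, 272.8, 267.2]
tcp_rot: [-2.536, 0.0, -0.958]
ft_force: [0.0, -0.2, -1.5]
opening: 0.618
pos [474.9 272.8 267.2] z [ 0.465  0.327 -0.822] turn [ 0.2 -0.3 -0.1] open 58.8 f [ 0.  -0.2 -1.5] j [0.32 0.15 2.08 0.48 0.37 0.87]
final [528.4 319.5 148.2] dir [ 0.47   0.329 -0.819] to back-off [  6.6  13.8 -37. ] to final [  53.5   46.7 -118.9]
```

```bash
python3 -m inch '[[0,0,0,3,7,-17,-1],[0,0,0,4,7,-20,-1],[0,0,0,11,8,-20,-1],[0,0,0,12,8,-20,-1],[0,0,0,10,7,-18,-1],[0,0,0,6,4,-10,-1],[0,0,0,4,3,-7,-1],[0,0,0,0,0,0,-1],[0,0,0,0,0,0,-1]]'
python3 g.py L 9.3 5
```

```text
t: 8.15
eef_pos: [526.3, 317.0, 157.0]
tcp_rot: [-2.533, -0.0, -0.958]
ft_force: [0.0, -0.9, -1.9]
opening: 0.62
pos [526.3 317.  157. ] z [ 0.468  0.329 -0.821] turn [ 0.1 -0.1 -0.1] open 58.9 f [ 0.  -0.9 -1.9] j [0.37 0.42 2.07 1.16 0.15 0.21]
final [528.4 319.5 148.2] dir [ 0.47   0.329 -0.819] to back-off [-0.3  0.8 -4.7] to final [ 2.1  2.5 -8.8]
```

```bash
python3 -m inch '[[0,0,0,1,1,-3,-1],[0,0,0,1,1,-2.5,-1],[0,0,0,0,0.5,-2,-1],[0,0,0,0,0,0,-1],[0,0,0,0,0,0,-1]]'
python3 g.py L 9.3 5
```

```text
t: 8.65
eef_pos: [528.0, 319.4, 149.7]
tcp_rot: [-2.533, -0.0, -0.959]
ft_force: [-0.4, -0.3, -1.5]
opening: 0.62
pos [528.  319.4 149.7] z [ 0.468  0.328 -0.82 ] turn [ 0.1 -0.1 -0.1] open 58.9 f [-0.4 -0.3 -1.5] j [0.38 0.44 2.07 1.27 0.14 0.11]
final [528.4 319.5 148.2] dir [ 0.47   0.329 -0.819] to back-off [-2.  -1.6  2.6] to final [ 0.4  0.1 -1.5]
```

```bash
python3 -m inch '[[0,0,0,0,0,-1,-1],[0,0,0,0,0,0,0.5],[0,0,0,0,0,0,0.6],[0,0,0,0,0,0,0.6],[0,0,0,0,0,0,0.6],[0,0,0,-3,-2,6,0.6],[0,0,0,-7,-5,12,0.6],[0,0,0,-12,-8,20,0.6],[0,0,0,-14,-10,25,0.6],[0,0,0,-14,-10,25,0.6]]'
python3 -m inch '[[0,0,0,-14,-10,25,1],[0,0,0,-10,-10,25,1],[0,0,0,0,0,20,1],[0,0,0,0,0,0,1]]'
python3 - <<'E'
from h import *
d=cam('wrist'); save(d,'w4.png'); s=state(); print(s['eef_pos'],s['joints'].round(2))
c=d['color'].astype(int); P=pts(d,(c.min(2)>90)&(c.max(2)-c.min(2)<45)); seat=np.array([524.1,316.4,155.9])
P=P[np.linalg.norm(P-seat,axis=1)<40]; P=P[P[:,2]>140]; print(len(P),sphere(P))
E
```

```text
t: 9.65
eef_pos: [477.2, 283.8, 236.5]
tcp_rot: [-2.535, -0.001, -0.959]
ft_force: [0.8, -0.5, 0.5]
opening: 0.797
t: 10.05
eef_pos: [454.4, 264.4, 308.9]
tcp_rot: [-2.529, -0.002, -0.959]
ft_force: [0.6, 0.5, -0.8]
opening: 0.995
[454.01136138 264.43412431 307.05096216] [0.31 0.06 2.06 0.39 0.46 0.97]
2253 (array([522.85949339, 316.33028111, 154.81307075]), np.float64(0.337647950042232))
```

View pics/w4.png

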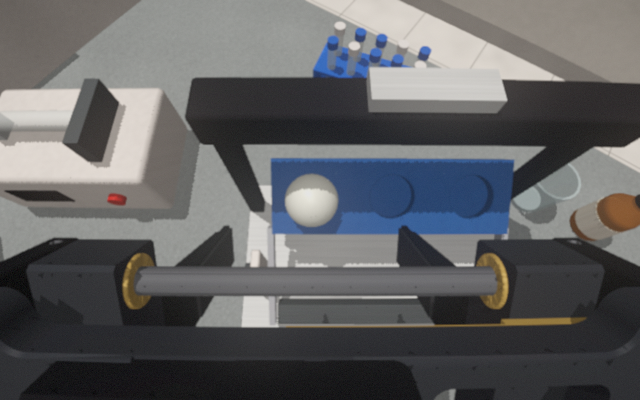

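Image: the ball sits in the left well at (311,201), fitted within 1.5 mm of the seat, and the carrier is still leaning. Next is the second ball, at (532,-324).

```bash
python3 -m inch '[[-4,5.7,0,0,-25,0,1],[-4,5.7,0,0,-45,0,1],[-4,5.7,0,0,-48,0,1],[-4,5.7,0,0,-48,0,1],[-4,5.7,0,0,-48,0,1],[0,0,0,0,-48,0,1],[0,0,0,10,-48,0,1],[0,0,0,10,-48,0,1],[0,0,0,10,-48,0,1],[0,0,0,10,-48,0,1]]'
python3 -m inch '[[0,0,0,10,-48,-20,1],[0,0,0,10,-45,-40,1],[0,0,0,10,-30,-45,1],[0,0,0,8,-10,-45,1],[0,0,0,0,0,-30,1],[0,0,0,0,0,0,1],[0,0,0,0,0,0,1]]'
python3 -c "
from h import *
s=state();print(s['eef_pos'],R.from_euler('xyz',s['tcp_rot']).as_matrix().round(3))"
```

```text
t: 11.1
eef_pos: [494.0, -191.3, 304.2]
tcp_rot: [-3.141, 0.003, -0.958]
ft_force: [1.1, 0.3, -0.1]
opening: 0.998
t: 11.8
eef_pos: [528.6, -308.7, 137.9]
tcp_rot: [3.142, 0.002, -0.958]
ft_force: [-0.1, 0.1, 0.3]
opening: 0.998
[ 528.6177166  -308.67879505  137.89020363] [[ 0.575 -0.818 -0.001]
 [-0.818 -0.575  0.001]
 [-0.002  0.    -1.   ]]
```

```bash
python3 -m inch '[[0,0,0,3.5,-15,-10,1],[0,0,0,0,0,-35,1],[0,0,0,0,0,-25,1],[0,0,0,0,0,-15,1],[0,0,0,0,0,0,1]]'
python3 -c "
from h import *
s=state();print(s['eef_pos'])"
```

```text
t: 12.3
eef_pos: [531.9, -324.3, 52.5]
tcp_rot: [3.141, 0.001, -0.958]
ft_force: [0.2, -0.0, 0.7]
opening: 1.003
[ 531.94055305 -324.25496744   52.45760835]
```

```bash
python3 -m inch '[[0,0,0,0,0,-17,1],[0,0,0,0,0,-10,1],[0,0,0,0,0,0,0.3],[0,0,0,0,0,0,-1],[0,0,0,0,0,0,-1],[0,0,0,0,0,0,-1],[0,0,0,0,0,0,-1],[0,0,0,0,0,0,-1],[0,0,0,0,0,0,-1]]'
python3 -c "
from h import *
s=state();print(s['eef_pos'],s['opening'])"
```

```text
t: 13.2
eef_pos: [532.2, -324.1, 26.7]
tcp_rot: [-3.141, -0.0, -0.958]
ft_force: [-0.3, 1.3, 2.8]
opening: 0.618
[ 532.15147178 -324.06935668   26.70860519] 0.6181939687325834
```

```bash
python3 -m inch '[[0,0,0,0,0,25,-1],[0,0,0,0,0,45,-1],[0,0,0,0,0,45,-1],[0,0,0,0,0,45,-1],[0,0,0,0,20,45,-1],[0,0,0,0,40,40,-1],[0,0,0,0,48,20,-1],[0,0,0,-5,48,5,-1],[0,0,0,-5,48,0,-1],[0,0,0,-5,48,0,-1]]'
python3 -m inch '[[0,0,0,0,48,0,-1],[0,0,0,0,48,0,-1],[4,-5.7,0,0,48,0,-1],[4,-5.7,0,0,48,0,-1],[4,-5.7,0,0,40,0,-1],[4,-5.7,0,0,20,0,-1],[4,-5.7,0,0,10,-10,-1],[0,0,0,0,0,-10,-1],[0,0,0,0,0,0,-1]]'
python3 g.py M 9.3 100
```

```text
t: 14.2
eef_pos: [516.4, -76.8, 291.1]
tcp_rot: [-3.141, -0.0, -0.959]
ft_force: [1.0, 0.4, -1.4]
opening: 0.621
t: 15.1
eef_pos: [516.1, 183.3, 270.9]
tcp_rot: [-2.549, 0.003, -0.955]
ft_force: [1.6, -0.0, -1.9]
opening: 0.62
pos [516.1 183.3 270.9] z [ 0.455  0.325 -0.829] turn [ 0.5 -1.  -0.2] open 58.9 f [ 1.6 -0.  -1.9] j [0.07 0.16 2.05 0.65 0.5  0.52]
final [582.9 241.7 148.2] dir [ 0.47   0.329 -0.819] to back-off [ 19.9  25.4 -40.8] to final [  66.8   58.4 -122.7]
```

```bash
python3 -m inch '[[0.5,-1,-0.2,10,13,-18,-1],[0,0,0,10,12,-22,-1],[0,0,0,11,8,-20,-1],[0,0,0,12,8,-20,-1],[0,0,0,11,7,-18,-1],[0,0,0,7,5,-12,-1],[0,0,0,3,2,-6,-1],[0,0,0,0,0,0,-1],[0,0,0,0,0,0,-1]]'
python3 g.py M 9.3 5
```

```text
t: 16.0
eef_pos: [581.4, 238.4, 156.6]
tcp_rot: [-2.527, -0.001, -0.959]
ft_force: [-0.7, 0.1, -1.4]
opening: 0.623
pos [581.4 238.4 156.6] z [ 0.472  0.331 -0.817] turn [-0.1  0.2 -0. ] open 59.2 f [-0.7  0.1 -1.4] j [0.18 0.44 2.03 1.19 0.26 0.03]
final [582.9 241.7 148.2] dir [ 0.47   0.329 -0.819] to back-off [-0.8  1.6 -4.2] to final [ 1.5  3.2 -8.3]
```

```bash
python3 -m inch '[[0,0,0,1,1.5,-3,-1],[0,0,0,0.5,1,-3,-1],[0,0,0,0,0.5,-2,-1],[0,0,0,0,0,0,-1],[0,0,0,0,0,0,-1]]'
python3 g.py M 9.3 5
```

```text
t: 16.5
eef_pos: [582.5, 241.4, 148.2]
tcp_rot: [-2.527, -0.001, -0.959]
ft_force: [0.3, -0.1, -0.9]
opening: 0.619
pos [582.5 241.4 148.2] z [ 0.472  0.33  -0.817] turn [-0.1  0.2 -0. ] open 58.8 f [ 0.3 -0.1 -0.9] j [ 0.18  0.46  2.03  1.25  0.25 -0.03]
final [582.9 241.7 148.2] dir [ 0.47   0.329 -0.819] to back-off [-1.9 -1.4  4.1] to final [0.4 0.3 0. ]
```

```bash
python3 -m inch '[[0,0,0,0,0,0,0.5],[0,0,0,0,0,0,0.5],[0,0,0,0,0,0,0.5],[0,0,0,0,0,0,0.5],[0,0,0,-3,-2,6,0.5],[0,0,0,-7,-5,12,0.5],[0,0,0,-12,-8,20,0.5],[0,0,0,-14,-10,25,0.5],[0,0,0,-14,-10,25,0.5],[0,0,0,-14,-10,25,0.5]]'
python3 -m inch '[[0,0,0,-14,-10,25,1],[0,0,0,0,-20,15,1],[0,0,0,0,0,0,1],[0,0,0,0,0,0,1]]'
python3 - <<'E'
from h import *
d=cam('wrist'); save(d,'w5.png'); s=state(); print(s['eef_pos'],s['joints'].round(2))
c=d['color'].astype(int); P0=pts(d,(c.min(2)>90)&(c.max(2)-c.min(2)<45))
for seat in ([524.1,316.4,155.9],[578.6,238.6,155.9]):
    P=P0[np.linalg.norm(P0-seat,axis=1)<40]; P=P[P[:,2]>140]; print(len(P),sphere(P))
E
```

```text
t: 17.5
eef_pos: [517.8, 195.8, 262.0]
tcp_rot: [-2.528, -0.001, -0.959]
ft_force: [-0.2, 0.3, -0.2]
opening: 0.749
t: 17.9
eef_pos: [504.6, 166.2, 301.1]
tcp_rot: [-2.527, -0.001, -0.96]
ft_force: [0.4, -0.4, -0.2]
opening: 0.986
[504.4791746  166.50296095 300.50983297] [0.03 0.09 2.05 0.64 0.56 0.52]
2357 (array([523.14871581, 315.84141059, 154.99070795]), np.float64(0.3275211001884948))
2287 (array([577.3045598 , 238.55708174, 154.80743512]), np.float64(0.3465105707696914))
```

Both balls are seated, with fits 1–2 mm off the seats. Now the third ball, at (430,-301).

```bash
python3 -m inch '[[-4,5.7,0,0,-25,0,1],[-4,5.7,0,0,-45,0,1],[-4,5.7,0,0,-48,0,1],[-4,5.7,0,0,-48,0,1],[-4,5.7,0,0,-48,0,1],[0,0,0,-10,-48,0,1],[0,0,0,-15,-48,0,1],[0,0,0,-15,-48,0,1],[0,0,0,-15,-48,-20,1],[0,0,0,-10,-40,-40,1]]'
python3 -m inch '[[0,0,0,-10,-20,-45,1],[0,0,0,0,0,-40,1],[0,0,0,0,0,-20,1],[0,0,0,0,0,0,1],[0,0,0,0,0,0,1]]'
python3 -c "
from h import *
s=state();print(s['eef_pos'],R.from_euler('xyz',s['tcp_rot']).as_matrix().round(3))"
```

```text
t: 18.95
eef_pos: [442.4, -272.4, 247.6]
tcp_rot: [-3.134, -0.004, -0.958]
ft_force: [1.5, -0.8, -0.2]
opening: 0.997
t: 19.45
eef_pos: [432.7, -289.8, 142.8]
tcp_rot: [-3.135, 0.0, -0.958]
ft_force: [-0.2, -0.5, 0.8]
opening: 1.002
[ 432.69987152 -289.77374187  142.7966133 ] [[ 0.575 -0.818  0.005]
 [-0.818 -0.575  0.004]
 [-0.    -0.006 -1.   ]]
```

```bash
python3 -m inch '[[0,0,0,-3,-11,-10,1],[0,0,0,0,0,-35,1],[0,0,0,0,0,-25,1],[0,0,0,0,0,-15,1],[0,0,0,0,0,0,1]]'
python3 -c "
from h import *
s=state();print(s['eef_pos'])"
```

```text
t: 19.95
eef_pos: [428.9, -301.3, 56.9]
tcp_rot: [-3.135, 0.001, -0.958]
ft_force: [0.2, -0.3, 0.3]
opening: 1.0
[ 428.88813947 -301.32107974   56.94856055]
```

```bash
python3 -m inch '[[0,0,0,0.7,0,-20,1],[0,0,0,0,0,-11,1],[0,0,0,0,0,0,0.3],[0,0,0,0,0,0,-1],[0,0,0,0,0,0,-1],[0,0,0,0,0,0,-1],[0,0,0,0,0,0,-1],[0,0,0,0,0,0,-1],[0,0,0,0,0,0,-1]]'
python3 -c "
from h import *
s=state();print(s['eef_pos'],s['opening'])"
```

```text
t: 20.85
eef_pos: [430.1, -301.3, 27.5]
tcp_rot: [-3.135, -0.001, -0.959]
ft_force: [-1.0, 0.3, 4.5]
opening: 0.62
[ 430.06027533 -301.25921848   27.45831895] 0.6198785918087989
```

```bash
python3 -m inch '[[0,0,0,0,0,25,-1],[0,0,0,0,0,45,-1],[0,0,0,0,0,45,-1],[0,0,0,0,0,45,-1],[0,0,0,5,20,45,-1],[0,0,0,10,40,45,-1],[0,0,0,12,46,25,-1],[0,0,0,12,46,0,-1],[0,0,0,12,46,0,-1],[0,0,0,12,46,0,-1]]'
python3 -m inch '[[0,0,0,12,46,0,-1],[0,0,0,12,46,0,-1],[4,-5.7,0,12,46,0,-1],[4,-5.7,0,12,40,0,-1],[4,-5.7,0,12,20,0,-1],[4,-5.7,0,10,10,0,-1],[4,-5.7,0,7,0,-10,-1],[0,0,0,0,0,-10,-1],[0,0,0,0,0,0,-1],[0,0,0,0,0,0,-1]]'
python3 g.py R 8.7 100
```

```text
t: 21.85
eef_pos: [490.2, -65.7, 292.4]
tcp_rot: [-3.135, -0.001, -0.959]
ft_force: [0.7, -0.8, -1.4]
opening: 0.622
t: 22.85
eef_pos: [566.2, 141.6, 273.9]
tcp_rot: [-2.546, 0.002, -0.956]
ft_force: [0.3, -0.8, -1.5]
opening: 0.62
pos [566.2 141.6 273.9] z [ 0.457  0.325 -0.828] turn [ 0.4 -0.8 -0.2] open 58.9 f [ 0.3 -0.8 -1.5] j [-0.03  0.22  1.96  0.67  0.57  0.42]
final [637.2 163.7 148.7] dir [ 0.47   0.329 -0.819] to back-off [ 24.  -10.9 -43.3] to final [  70.9   22.1 -125.2]
```

```bash
python3 -m inch '[[0.4,-0.8,-0.2,12,-6,-15,-1],[0,0,0,12,-5,-25,-1],[0,0,0,11,8,-20,-1],[0,0,0,12,8,-20,-1],[0,0,0,11,7,-18,-1],[0,0,0,7,5,-12,-1],[0,0,0,3,2,-6,-1],[0,0,0,0,0,0,-1],[0,0,0,0,0,0,-1]]'
python3 g.py R 8.7 5
```

```text
t: 23.75
eef_pos: [634.2, 160.6, 158.5]
tcp_rot: [-2.529, -0.001, -0.959]
ft_force: [0.2, 0.4, -0.7]
opening: 0.621
pos [634.2 160.6 158.5] z [ 0.471  0.33  -0.818] turn [-0.   0.1 -0. ] open 59.0 f [ 0.2  0.4 -0.7] j [0.01 0.48 1.95 1.06 0.38 0.03]
final [637.2 163.7 148.7] dir [ 0.47   0.329 -0.819] to back-off [ 0.6  1.4 -5.7] to final [ 3.   3.  -9.8]
```

```bash
python3 -m inch '[[0,0,0,1,1.5,-3,-1],[0,0,0,1,1,-3,-1],[0,0,0,0.6,0.3,-2,-1],[0,0,0,0,0,-1.2,-1],[0,0,0,0,0,0,-1],[0,0,0,0,0,0,-1]]'
python3 g.py R 8.7 5
```

```text
t: 24.35
eef_pos: [636.7, 163.5, 148.7]
tcp_rot: [-2.53, -0.0, -0.959]
ft_force: [-0.4, 0.6, -1.9]
opening: 0.624
pos [636.7 163.5 148.7] z [ 0.47   0.33  -0.819] turn [-0.  0. -0.] open 59.2 f [-0.4  0.6 -1.9] j [ 0.02  0.49  1.95  1.1   0.37 -0.01]
final [637.2 163.7 148.7] dir [ 0.47   0.329 -0.819] to back-off [-1.9 -1.5  4.2] to final [0.5 0.2 0.1]
```

```bash
python3 -m inch '[[0,0,0,0,0,0,0.5],[0,0,0,0,0,0,0.5],[0,0,0,0,0,0,0.5],[0,0,0,-3,-2,6,0.5],[0,0,0,-8,-5,14,0.5],[0,0,0,-14,-10,25,0.5],[0,0,0,-14,-10,25,0.5],[0,0,0,-14,-10,25,0.5],[0,0,0,-14,-10,25,0.5],[0,0,0,-14,-10,25,0.5]]'
python3 -m inch '[[0,0,0,0,-15,20,0.5],[0,0,0,0,0,0,0.5],[0,0,0,0,0,0,0.5],[0,0,0,0,0,0,0.5],[0,0,0,0,0,0,0.5],[0,0,0,0,0,0,0.5],[0,0,0,0,0,0,0.5],[0,0,0,0,0,0,0.5],[0,0,0,0,0,0,0.5],[0,0,0,0,0,0,0.5]]'
python3 -m inch '[[0,0,0,0,0,0,0.5],[0,0,0,0,0,0,0.5],[0,0,0,0,0,0,0.5],[0,0,0,0,0,0,0.5],[0,0,0,0,0,0,0.5],[0,0,0,0,0,0,0.5],[0,0,0,0,0,0,0.5],[0,0,0,0,0,0,0.5],[0,0,0,0,0,0,0.5],[0,0,0,0,0,0,0.5]]'
python3 -m inch '[[0,0,0,0,0,0,0.5],[0,0,0,0,0,0,0.5],[0,0,0,0,0,0,0.5],[0,0,0,0,0,0,0.5],[0,0,0,0,0,0,0.5],[0,0,0,0,0,0,0.5],[0,0,0,0,0,0,0.5],[0,0,0,0,0,0,0.5],[0,0,0,0,0,0,0.5],[0,0,0,0,0,0,0.5]]'
python3 - <<'E'
from h import *
d=cam('wrist'); save(d,'w6.png'); print(state()['eef_pos'])
c=d['color'].astype(int); P=pts(d,(c[:,:,2]>c[:,:,0]+35)); P=P[(P[:,2]>100)&(P[:,2]<240)&(np.hypot(P[:,0]-595,P[:,1]-250)<170)]
Q=P
for _ in range(8):
    o=Q.mean(0);V=np.linalg.svd(Q-o,full_matrices=False)[2];Q=P[abs((P-o)@V[2])<3]
print('carrier',len(Q),o.round(1),'tilt',np.degrees(np.arccos(abs(V[2][2]))))
d=cam('side'); save(d,'side1.png')
for r in regions_of('ball_orange_center','side')[:1]: print(sphere(pts(d,r['pixels'])))
E
```

```text
t: 25.35
eef_pos: [554.7, 105.8, 295.0]
tcp_rot: [-2.53, -0.001, -0.959]
ft_force: [-0.6, -0.2, 0.6]
opening: 0.752
t: 26.35
eef_pos: [555.7, 91.4, 313.6]
tcp_rot: [-2.53, -0.0, -0.959]
ft_force: [0.7, 0.6, -0.2]
opening: 0.754
t: 27.35
eef_pos: [555.7, 91.4, 313.6]
tcp_rot: [-2.53, -0.0, -0.959]
ft_force: [-0.4, -0.2, -0.6]
opening: 0.752
t: 28.35
eef_pos: [555.7, 91.4, 313.6]
tcp_rot: [-2.53, -0.0, -0.959]
ft_force: [-0.4, 0.1, -0.6]
opening: 0.751
[555.72125569  91.44366367 313.6285044 ]
carrier 5 [616.8 248.9 118.7] tilt 21.44099610502177
(array([ 454.43216742, -200.28000297,   34.84600768]), np.float64(0.9625113015901405))
```

View pics/w6.png

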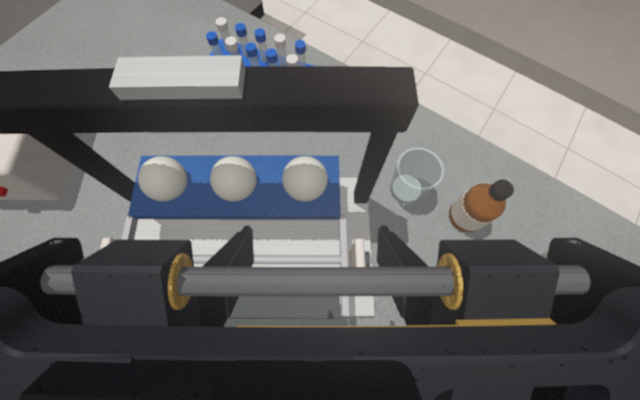

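View pics/side1.png

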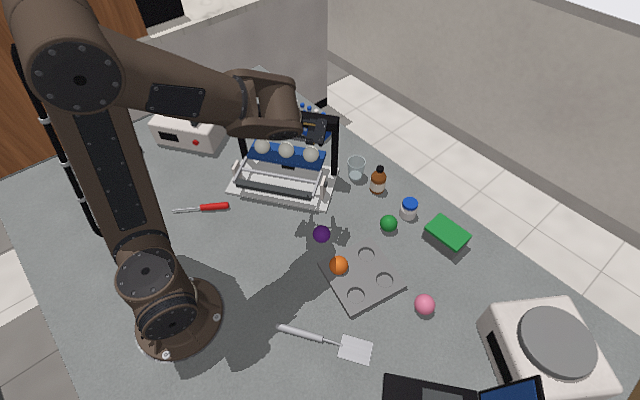

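Three balls are on the carrier at (163,178), (234,178) and (305,178). The tray shows three empty nests with orange still in its own at (339,266). The blue mask gave too few points to measure the tilt, so I check level from the ball heights instead; level puts the centres at about z = 111.

```bash
cat > lv.py <<'E'
from h import *
d=cam('wrist'); c=d['color'].astype(int); P0=pts(d,(c.min(2)>70)&(c.max(2)-c.min(2)<45)); yy,xx=np.mgrid[:400,:640]
for u in (163,234,305):
    P=pts(d,((xx-u)**2+(yy-178)**2<20**2)&(c.min(2)>70)&(c.max(2)-c.min(2)<50)); s=sphere(P); print(s[0].round(1),round(float(s[1]),2),len(P))
m=(c[:,:,2]>c[:,:,0]+20)&(yy>150)&(yy<215)&(xx>135)&(xx<342); P=pts(d,m); Q=P
for _ in range(8):
    o=np.median(Q,0);V=np.linalg.svd(Q-Q.mean(0),full_matrices=False)[2];Q=P[abs((P-Q.mean(0))@V[2])<4]
print('carrier',len(P),len(Q),Q.mean(0).round(1),'tilt',np.degrees(np.arccos(abs(V[2][2]))).round(1))
E
python3 lv.py
```

```text
[550.3 335.3 110.7] 0.49 1239
[604.9 256.8 110.4] 0.43 1242
[658.7 179.8 110.3] 0.41 1238
carrier 7204 6879 [602.7 245.5  94.7] tilt 0.1
```

Carrier level (0.1°), balls at z ≈ 110.5 as expected, and the robot is clear. Handing in.

```bash
python3 -c "
from cell import ticket,state
print(ticket.job_done(),state()['t'])"
```

```text
the job is handed in; nothing more can be done
the job is handed in; nothing more can be done
```

The three white balls are in the left, middle and right wells of the carrier, and the carrier tipped level under the imager by itself after the third release. I placed each one at a 35° slant under the bar. The job was handed in at about 29 s, well under the 64 s limit.

- **Carrier and balls:** In the last check the carrier's tilt was 0.1°, and the ball centres were at z = 110.3 to 110.7 mm against about 110.6 mm expected.
- **Other objects:** The orange ball is still in its nest, where its position measured the same as at the start. In the last side picture the other things look undisturbed; I did not measure them again. The gripper was clear of everything.
- **Failed check:** My first tilt reading after the release was 21°, but it rested on only 5 points from a bad colour mask. I redid it with about 6,900 points, which gave the 0.1° above.

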